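# Unlock the specimen case

### The arm

A 6-joint arm with a two-finger parallel gripper is mounted at the origin on the work surface. World frame = base frame: x ahead of the robot, y to its left, z up, the work surface at z = 0. Lengths are in mm, angles in rad, forces in N, time in s.
With the tool pointing down it reaches from about 275 to 1000 mm from the base axis. Payload 8.4 kg.
Tool frame: the origin (TCP) lies on the centre line of the jaws, within the pads' length; the fingertips stand 22 mm ahead of it and the grasp point (between the pads) lies 3 mm ahead of it; z points along the fingers, y is the direction in which the jaws open and shut (so a half turn about z gives the same grasp; the last joint's range is limited). The gripper opens to 85 mm and grips with 20 to 120 N. Pads are 22 mm wide; open, the fingers measure 114 mm over their backs; the gripper's body (76 mm by 85 mm) begins 54 mm behind the grasp point. The pads swing forward as they close: fully open they stand 13 mm farther back than shut.
Start: joints at [1.298, 0.353, 1.633, -0, 1.155, -0.002], TCP at [167.187, 602.226, 253.281] pointing down, gripper open.
Joint ranges: [-2.63, 2.63], [-0.92, 2.1], [0.06, 2.66], [-1.3, 4.44], [0, 2.69], [-3.02, 3.02]. Speed limits (rad/s): [2.22, 2.22, 2.79, 3.14, 3.14, 3.14].

### API

Orientations are given as [roll, pitch, yaw] about the fixed x, y, z axes, in that order (R = Rz(yaw) Ry(pitch) Rx(roll)).
In Python, from rig import r gives the robot as it stands.
- The arm moves only by the tool carry_out, never from a script. Its argument "rows" is text: rows parted by semicolons, each of 5 numbers parted by spaces: the opening, from 0 (shut) to 1 (fully open), then the shift along the tool's x, y, z in units of 30 mm (1.0 is 30 mm), then the turn about the tool's z in units of 8 degrees (1.0 is 8 degrees). A call has 1 to 12 rows; each row shifts and turns the commanded pose from where the row before left it, along the tool's axes as they then stand; what a row does not reach is not made up. A row lasts 1/8 s, in which the tool goes at most 62.5 mm and 10.7 degrees, less where a joint would pass 70% of its speed; a pose out of reach is approached as far as the arm can. A call is refused whole if a number of a shift passes 1 or a number of a turn 1, either way. A call with a gripper value outside its range is refused whole. The fingers move at their own pace and stop on an object; "newtons" is the grip in N (left out, the last holds). Time passes only in rows, so rows that do not move let the fingers close. It gives the time, the measured TCP pose, the force and the opening at its end, in the units of the state.
- r.sense(): the state, without advancing time (a new reading comes with each control period).
- r.grab_frame(name): name is "side" or "top" or "wrist"; returns the picture (384x512x3 uint8, blue, green, red); there is no depth.
- r.get_calibration(name): a dict with "intrinsics" (3x3 intrinsics, pixels), "k1" (the pictures are not rectified: a ray, as slopes to the right and down, at radius r is drawn at 1 + k1 r^2 times it, then the intrinsics apply), "position" and "rotation" of the camera in the world. Camera axes: x right, y up, looking along -z (the intrinsics and any distortion apply to the point x, -y, -z); pixel columns grow to the right and rows downward; lengths in mm; the calibration is good to about 2 mm. A picture is of the moment at which its call begins: read the wrist's pose just before it. get_calibration takes no time and is no camera call; for the wrist camera it gives the pose at the moment of the call.
- r.sign_off(): hands the job in, once; it reports no verdict.
The state is a dict: "clock": time; "qpos": joint angles; "qvel": joint speeds; "joint_efforts": joint torques, N m; "eef_pos": TCP position; "tcp_rot": TCP orientation; "contact_force": force on the tool from outside, world axes, zero at the start; "wrist_torque": the same for the moment, N m; "opening": opening from 0.0 (shut) to 1.0 (fully open).
Only numpy, scipy, OpenCV 4.12 (cv2) and the standard library are available. Lean on these libraries where they do the work, as an engineer would, in place of code of your own. Each camera call takes 0.05 s, during which the arm holds its last target.

### The job

Unlock the white specimen case: with one fingertip hold down the spring safety catch, the long bar on the lid, and while it is held down push the bolt's upright tab along with the other fingertip until the bolt is fully drawn out of its keeper. Then let go, so that the catch springs fully up again and locks the bolt open. Only press and push: do not take the tab between the fingers, and leave the jars, boxes, dishes and racks where they are.

Things in the scene. Friction and masses are not known exactly. Their poses are not given: they have to be found in the camera images.
- case: white locking specimen case, fixed to the bench, 240 mm (its x) x 320 mm (its y), lid 90 mm above the bench; origin at the centre of its underside, z up, x towards the lid's hinges. On the lid a steel bolt fitting runs along the case's y: the bolt's centre line at x = -7 mm and, 56 mm from it, that of the long catch bar at x = -63 mm
- keeper (a point): centre of the keeper, a steel loop on the case's -y end wall in which the bolt's end sits while locked; 41 mm (case x) x 10 mm, its top 29 mm above the lid, this point 7 mm above the lid; fixed to the case
- strip (a point): centre of the top of the bolt's notched strip, lying between bar and bolt, about 30 x 90 mm, its top 16 mm above the lid; moves with the bolt. The bolt's flat bar (top 12 mm above the lid) and its two guides (16 mm) are no higher: a fingertip 18 mm or more above the lid clears all these, and the fully pressed catch bar is still 24 mm above the lid
- tab (a point): centre of the top face of the bolt's upright push tab, a steel block 24 mm (case x) x 14 mm (case y), rising to 47 mm above the lid; moves with the bolt; axes as the case's. At y = -22.5 mm of the case when locked. Pushed on its -y face, towards the case's +y, it draws the bolt out of the keeper; the bolt resists with about 3 N
- bolt (a joint): travel of the bolt in m along the case's +y: 0 = locked in the keeper, 0.045 = fully drawn against its stop. It stays where it is left
- bar (a point): centre of the top face of the spring safety catch, a steel bar 24 mm (case x) x 120 mm (case y), parallel to the bolt, its middle at y = -20 mm of the case; top 34 mm above the lid when up; moves with the catch; axes as the case's. It may be pressed anywhere along its length, and a finger may slide along it
- catch (a joint): how far the catch bar is pressed straight down, in m: 0 = up, 0.010 = fully down on its stop. Spring force 2.5 N at the top, 6 N fully down. The bolt slides only while the bar is over about 7 mm down; let go on the way, the catch locks into a notch halfway or jams under the notched strip. With the bolt fully drawn it springs all the way up and locks the bolt
- jar: small lidded specimen jar, 38 mm across and 46 mm high, standing loose on the far part of the case's lid; origin at the centre of its underside. A bystander
- slide_box: closed flat box for glass slides, 36 x 85 x 30 mm, lying loose on the far part of the case's lid; origin at the centre of its underside. A bystander
- cup: screw-capped specimen cup, 62 mm across and 75 mm high, standing on the bench beside the case; origin at the centre of its underside. A bystander
- dishes: stack of three round covered dishes, 92 mm across and 45 mm high, on the bench beside the case; origin at the centre of its underside. A bystander
- tip_box: box of pipette tips, 115 x 80 x 67 mm, on the bench beside the case; origin at the centre of its underside. A bystander
- tube_rack: block rack with eight capped tubes, 90 x 60 mm and 93 mm high, on the bench beside the case; origin at the centre of its underside. A bystander

How it is judged:
By the outcome, as a careful person would: the job done as asked, in the order asked, and still so for the second after the job is handed in, with the robot touching nothing.
It also fails if it takes over 35 s, if anything falls off the work surface, if the arm or the gripper's body presses on something with over 40 N, if the wrist force passes 120 N, or if a joint passes its speed limit or range.

## Working session

There is one attempt and no reset: what is moved stays moved. The work goes in short steps, Python scripts to look and compute and a tool call to move; the robot and the scene stay as the last step left them, time stands still between calls to the robot, and variables do not carry over. Pictures are saved under pics/ and viewed, and the job is handed in when it is done.

Besides the shell and the picture viewer there is one more tool, called after "Call:" as name(argument=value, ...) on one line, values as JSON. carry_out: Moves the arm, as the interface text tells. Its arguments: {"type":"object","properties":{"rows":{"type":"string"},"newtons":{"type":"number"}},"required":["rows"]}

```bash
mkdir -p pics; ls; python3 - <<'E'
from rig import r
import cv2
print(r.sense())
for n in ("side","top","wrist"):
    c=r.get_calibration(n);print(n,c)
    cv2.imwrite(f"pics/{n}0.png",r.grab_frame(n))
E
```

```text
pics
{'clock': 0.0, 'qpos': array([ 1.29760702e+00,  3.53633128e-01,  1.63417135e+00,  2.40506586e-05,
        1.15517979e+00, -2.34316826e-03]), 'qvel': array([-0.00115565, -0.00066348, -0.00054674, -0.00139842, -0.00081937,
        0.00172257]), 'joint_efforts': array([ 5.51807490e-03, -6.05262566e+01, -3.42069805e+01,  4.30257742e-04,
        9.36729979e-03,  1.45637409e-05]), 'eef_pos': array([167.05166183, 601.78410667, 252.55511081]), 'tcp_rot': array([-3.14020109e+00, -2.52503682e-05,  2.87073677e+00]), 'contact_force': array([ 0.22628259, -1.09514379,  0.52602857]), 'wrist_torque': array([ 0.00345708, -0.00226044,  0.04554011]), 'opening': 0.9991265477487533}
side {'intrinsics': array([[487.36205759,   0.        , 251.68876474],
       [  0.        , 487.36205759, 192.06409429],
       [  0.        ,   0.        ,   1.        ]]), 'k1': -0.0048230830096763965, 'position': array([  505.57658435, -1226.09392351,   812.36578701]), 'rotation': array([ 1.0659998 ,  0.01659884, -0.04954358])}
top {'intrinsics': array([[392.86700505,   0.        , 258.98663006],
       [  0.        , 392.86700505, 191.12345205],
       [  0.        ,   0.        ,   1.        ]]), 'k1': -0.01069486650773056, 'position': array([344.53085551,  55.448526  , 969.59078128]), 'rotation': array([ 0.24096873,  0.00646262, -1.71153592])}
wrist {'intrinsics': array([[290.6990205 ,   0.        , 258.98197136],
       [  0.        , 290.6990205 , 187.28528186],
       [  0.        ,   0.        ,   1.        ]]), 'k1': -0.05572999094340183, 'position': array([ 88.9058802 , 623.68790273, 373.58548034]), 'rotation': array([-0.32452261,  0.00278559,  1.3000282 ])}
```

View pics/side0.png

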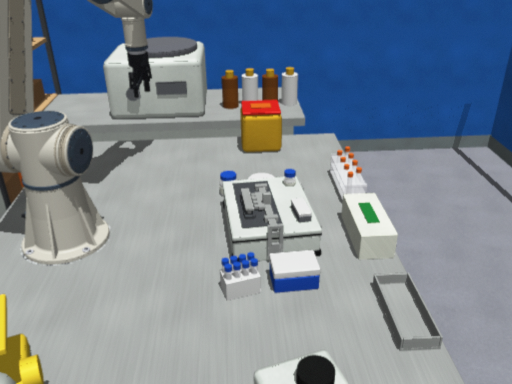

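View pics/top0.png

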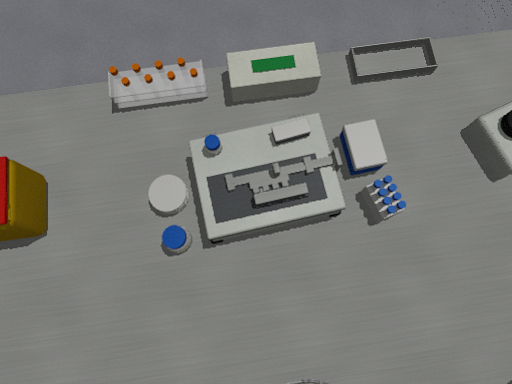

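View pics/wrist0.png

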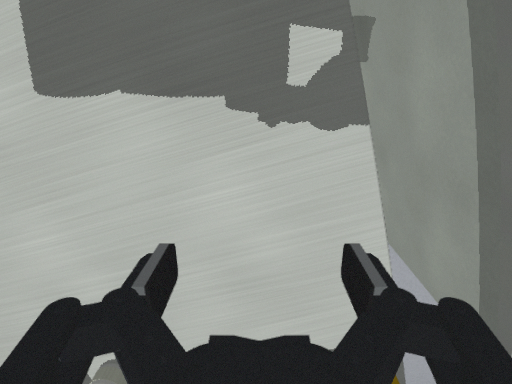

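```bash
cat > h.py <<'E'
from rig import r
import cv2, numpy as np
from scipy.spatial.transform import Rotation as R
def cam(n):
    c=r.get_calibration(n); return c["intrinsics"],c["k1"],np.array(c["position"]),R.from_euler("xyz",c["rotation"]).as_matrix()
def ray(n,uv,c=None):
    K,k,p,M=c or cam(n)
    d=np.array([k,0,0,0,0.])
    x,y=cv2.undistortPoints(np.array([[uv]],float),K,np.array([k,0,0,0,0.]))[0,0]
    v=M@np.array([x,-y,-1]); return p,v
def onz(n,uv,z,c=None):
    p,v=ray(n,uv,c); return p+v*(z-p[2])/v[2]
def proj(n,P,c=None):
    K,k,p,M=c or cam(n)
    q=M.T@(np.array(P,float)-p); x,y=q[0]/-q[2],-q[1]/-q[2]
    s=1+k*(x*x+y*y); return np.array([K[0,0]*x*s+K[0,2],K[1,1]*y*s+K[1,2]])
E
python3 - <<'E'
from h import *
im=cv2.imread("pics/top0.png")
cv2.imwrite("pics/topc.png",cv2.resize(im[105:250,180:350],None,fx=4.5,fy=4.1,interpolation=cv2.INTER_CUBIC))
im=cv2.imread("pics/side0.png")
cv2.imwrite("pics/sidec.png",cv2.resize(im[160:265,210:335],None,fx=5.6,fy=5.6,interpolation=cv2.INTER_CUBIC))
E
```

```text
(no output)
```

View pics/topc.png

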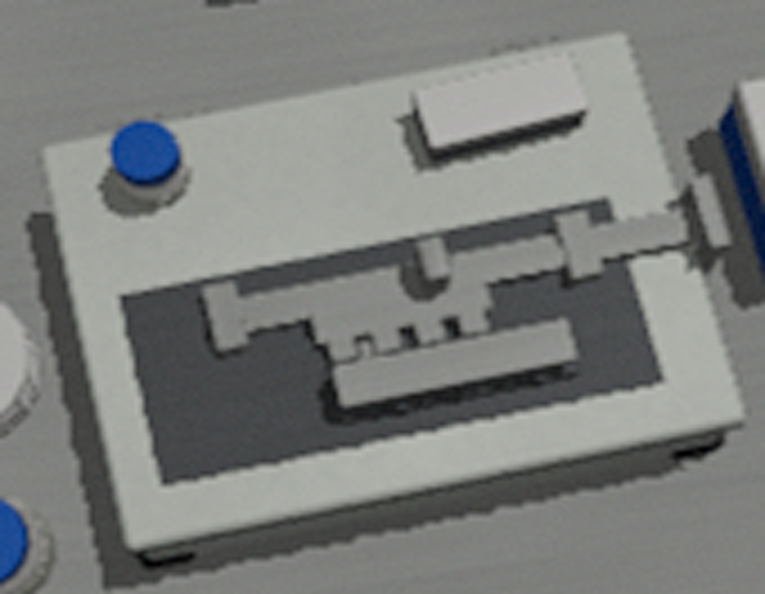

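View pics/sidec.png

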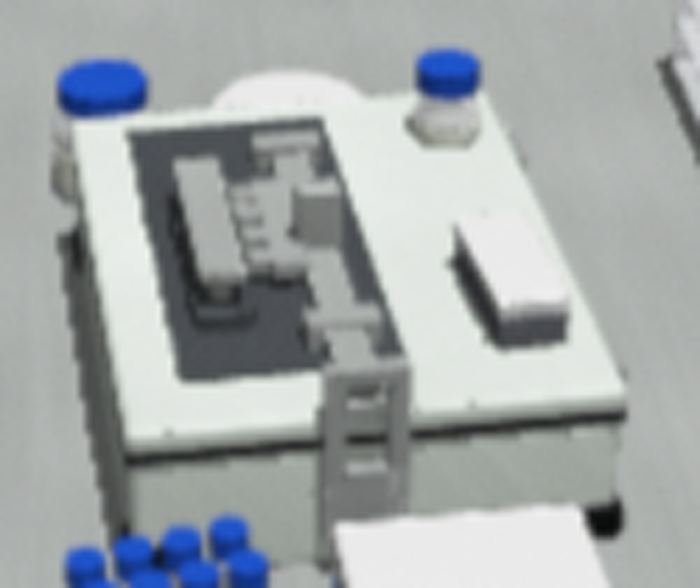

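The top view shows the lid's corners at crop (45,148), (625,33), (742,425) and (130,548). The catch bar's corners are at (333,365), (570,318), (577,360) and (343,408), and the tab's top is near (430,243).

```bash
python3 - <<'E'
from h import *
f=lambda a:[(u/4.5+180-.5,v/4.1+105-.5) for u,v in a]
c=cam("top")
L=np.array([onz("top",p,90,c) for p in f([(45,148),(625,33),(742,425),(130,548)])]);print(L.round(1),L.mean(0))
print([np.linalg.norm(L[i]-L[(i+1)%4]).round(1) for i in range(4)])
ydir=((L[0]-L[1])+(L[3]-L[2]));print("ydir",np.degrees(np.arctan2(-ydir[0],ydir[1])))
B=np.array([onz("top",p,124,c) for p in f([(333,365),(570,318),(577,360),(343,408)])]);print(B.round(1),B.mean(0))
d=((B[0]-B[1])+(B[3]-B[2]));yb=np.degrees(np.arctan2(-d[0],d[1]));print("yaw bar",yb)
T=np.array([onz("top",p,137,c) for p in f([(418,240),(441,236),(449,277),(425,281)])]);print(T.round(1),T.mean(0))
# side: bar corners, tab
g=lambda a:[(u/5.6+210-.5,v/5.6+160-.5) for u,v in a]
s=cam("side")
B2=np.array([onz("side",p,124,s) for p in g([(173,162),(218,156),(243,272),(198,284)])]);print("side bar",B2.round(1),B2.mean(0))
L2=np.array([onz("side",p,90,s) for p in g([(75,122),(128,448),(627,408),(488,92)])]);print("side lid",L2.round(1),L2.mean(0))
T2=np.array([onz("side",p,137,s) for p in g([(294,187),(333,182),(343,196),(300,203)])]);print("tab",T2.round(1),T2.mean(0))
for yaw in (yb,):
  a=np.radians(yaw);M=R.from_euler("z",yaw,degrees=True).as_matrix()
  for o in (L.mean(0),L2.mean(0)):
    o=np.array([*o[:2],0])
    for n,p in dict(bar=[-63,-20,124],tab=[-7,-22.5,137],keep=[-7,-165,97]).items(): print(n,(o+M@p).round(1))
E
```

```text
[[ 705.7  177.4   90. ]
 [ 733.1 -139.3   90. ]
 [ 492.2 -156.3   90. ]
 [ 467.9  158.3   90. ]] [599.72344277  10.02261084  90.        ]
[np.float64(317.9), np.float64(241.6), np.float64(315.5), np.float64(238.6)]
ydir 4.675328201550836
[[547.4  44.5 124. ]
 [556.7 -75.2 124. ]
 [533.1 -74.7 124. ]
 [523.2  42.9 124. ]] [540.07939164 -15.63300633 124.        ]
yaw bar 4.643936172251161
[[607.3  -6.4 137. ]
 [607.9 -18.  137. ]
 [584.4 -18.4 137. ]
 [583.9  -6.4 137. ]] [595.86219469 -12.27721728 137.        ]
side bar [[523.6  43.8 124. ]
 [547.6  48.6 124. ]
 [554.7 -72.5 124. ]
 [532.1 -82.2 124. ]] [539.50081963 -15.56549217 124.        ]
side lid [[ 470.   159.    90. ]
 [ 495.4 -171.2   90. ]
 [ 732.2 -155.3   90. ]
 [ 709.4  177.1   90. ]] [601.74221589   2.40157292  90.        ]
tab [[584.  -11.8 137. ]
 [604.3  -8.1 137. ]
 [608.1 -23.2 137. ]
 [585.9 -28.7 137. ]] [595.59116285 -17.94515002 137.        ]
bar [538.5 -15.  124. ]
tab [594.6 -13.  137. ]
keep [ 606.1 -155.    97. ]
bar [540.6 -22.6 124. ]
tab [596.6 -20.6 137. ]
keep [ 608.1 -162.6   97. ]
```

Call:
carry_out(rows="0.5 -1 0 0 0.97;0.5 -1 0 0 0.97;0.5 -1 0 0 0.97;0.5 -1 0 0 0.97;0.5 -1 0 0 0.97;0.5 -1 0 0 0.97;0.5 -1 0 0 0.97;0.5 -1 0 0 0.97;0.5 -1 0 0 0.97")

```text
clock: 1.27
eef_pos: [342.0, 416.9, 253.0]
tcp_rot: [-3.141, 0.0, 1.647]
contact_force: [0.1, 0.3, 0.2]
opening: 0.499
```

```bash
cat >> h.py <<'E'
YAW=4.65; O=np.array([600.5,9.,0]); MC=R.from_euler("z",YAW,degrees=True).as_matrix()
def case(p): return MC.T@(np.array(p)-O)
def delta(t):
    """tool-unit shift to get TCP to case point t"""
    s=r.sense(); w=O+MC@np.array(t,float)
    Rt=R.from_euler("xyz",s["tcp_rot"]).as_matrix()
    print("t",s["clock"],"tcp",s["eef_pos"].round(1),"case",case(s["eef_pos"]).round(1),"rpy deg",np.degrees(s["tcp_rot"]).round(2),"F",s["contact_force"].round(1),"op",round(s["opening"],3))
    print("turn units",(np.degrees(s["tcp_rot"][2])-94.65)/8,"shift units",((Rt.T@(w-s["eef_pos"]))/30).round(2))
E
python3 -c "
from h import *
delta([-35,-52,210])"
```

```text
t 1.275 tcp [342.  416.9 253. ] case [-224.5  427.6  253. ] rpy deg [-1.7999e+02  2.0000e-02  9.4380e+01] F [0.1 0.3 0.2] op 0.499
turn units -0.034292346090246895 shift units [-15.95   6.39   1.44]
```

Call:
carry_out(rows="0.5 -1 0.4 0 0;0.5 -1 0.4 0 0;0.5 -1 0.4 0 0;0.5 -1 0.4 0 0;0.5 -1 0.4 0 0;0.5 -1 0.4 0 0;0.5 -1 0.4 0 0;0.5 -1 0.4 0 0;0.5 -1 0.4 0 0;0.5 -1 0.4 0 0;0.5 -1 0.4 0 0;0.5 -1 0.4 0 0")

```text
clock: 2.78
eef_pos: [514.6, 69.8, 253.2]
tcp_rot: [-3.141, -0.0, 1.652]
contact_force: [0.1, 0.6, -0.0]
opening: 0.501
```

Call:
carry_out(rows="0.5 -1 0.4 0 0;0.5 -1 0.4 0 0;0.5 -1 0.4 0.5 0;0.5 -0.9 0.3 0.5 0;0.5 0 0 0.4 0;0.5 0 0 0 0")

```text
clock: 3.52
eef_pos: [567.6, -41.7, 210.1]
tcp_rot: [-3.139, -0.001, 1.651]
contact_force: [0.2, 0.1, 0.2]
opening: 0.498
```

```bash
python3 - <<'E'
from h import *
delta([-35,-52,170])
for n in("wrist","top","side"):
    c=cam(n)
    im=r.grab_frame(n);cv2.imwrite(f"pics/{n}1.png",im)
    if n=="top": cv2.imwrite("pics/top1c.png",cv2.resize(im[105:250,180:350],None,fx=4.5,fy=4.1,interpolation=cv2.INTER_CUBIC))
    if n=="side": cv2.imwrite("pics/side1c.png",cv2.resize(im[110:265,180:335],None,fx=3.8,fy=3.8,interpolation=cv2.INTER_CUBIC))
    if n=="wrist":
        for k,p in dict(bar=[-63,-20,124],tab=[-7,-22.5,137],barA=[-75,-80,124],barB=[-51,40,124],tabA=[-19,-29.5,137],tabB=[5,-15.5,137],keep=[-7,-165,119]).items(): print(k,proj(n,O+MC@np.array(p),c).round(0))
E
```

```text
t 3.525 tcp [567.6 -41.7 210.1] case [-36.9 -47.9 210.1] rpy deg [-1.7985e+02 -4.0000e-02  9.4620e+01] F [0.2 0.1 0.2] op 0.498
turn units -0.0038136241373205593 shift units [-0.14  0.07  1.34]
bar [223. 167.]
tab [301. 175.]
barA [211. 239.]
barB [237.  80.]
tabA [284. 184.]
tabB [319. 165.]
keep [291. 318.]
```

View pics/wrist1.png

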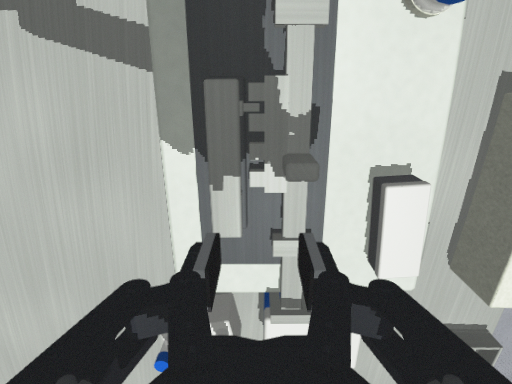

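View pics/side1c.png

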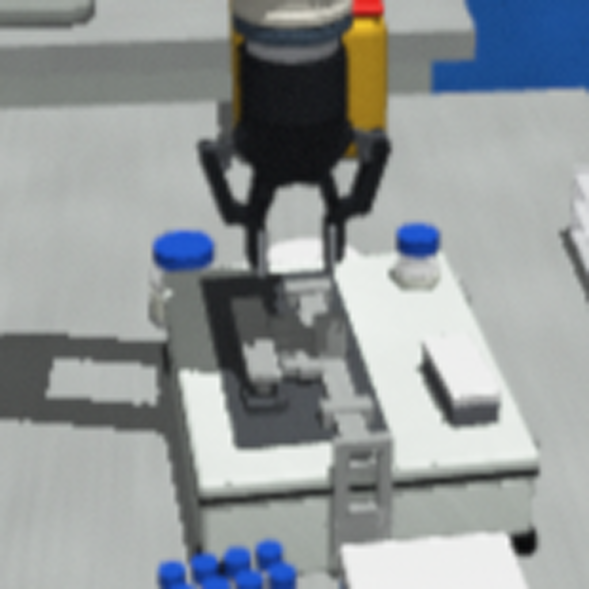

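```bash
python3 - <<'E'
from h import *
print(cam("wrist")[2:])
im=cv2.imread("pics/wrist1.png")
cv2.imwrite("pics/w1c.png",cv2.resize(im[60:320,180:350],None,fx=2.3,fy=2.3,interpolation=cv2.INTER_CUBIC)*1)
cv2.imwrite("pics/w1d.png",cv2.convertScaleAbs(cv2.resize(im[135:255,190:340],None,fx=5,fy=5,interpolation=cv2.INTER_CUBIC),alpha=1.5))
E
```

```text
(array([562.86050026,  40.26202831, 332.75240206]), array([[ 9.96642703e-01, -7.77130189e-02, -2.57683614e-02],
       [ 8.18723328e-02,  9.44082048e-01,  3.19383793e-01],
       [-4.92831347e-04, -3.20421243e-01,  9.47275031e-01]]))
```

View pics/w1d.png

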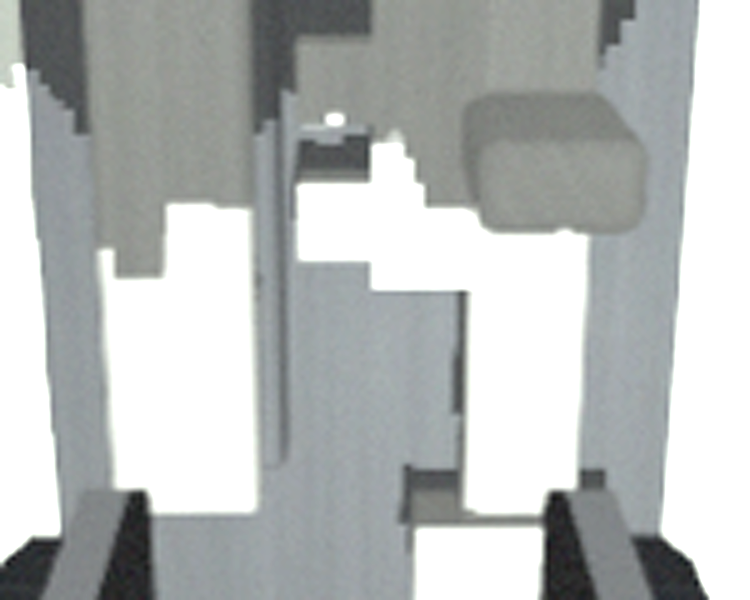

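The wrist view shows the bar from column 205 to 240, its near end at row 238. The tab's top is centred at (302,172), where I predicted (301,175). The pad tips are near (213,235) and (305,235).

```bash
python3 - <<'E'
from h import *
for z in (180,188,192):
  for u in (206,220,299,310):
    print(z,u,case(onz("wrist",(u,234),z)).round(1))
delta([-35,-52,155])
E
```

```text
180 206 [-66.2 -46.5 180. ]
180 220 [-57.9 -46.5 180. ]
180 299 [-11.5 -46.4 180. ]
180 310 [ -5.  -46.5 180. ]
188 206 [-64.5 -42.3 188. ]
188 220 [-56.7 -42.3 188. ]
188 299 [-12.7 -42.2 188. ]
188 310 [ -6.5 -42.2 188. ]
192 206 [-63.7 -40.2 192. ]
192 220 [-56.1 -40.1 192. ]
192 299 [-13.3 -40.1 192. ]
192 310 [ -7.3 -40.1 192. ]
t 3.675 tcp [568.7 -41.3 211.8] case [-35.8 -47.6 211.8] rpy deg [ 1.7997e+02 -1.0000e-02  9.4700e+01] F [ 0.4 -0.3 -0. ] op 0.499
turn units 0.005663363387238718 shift units [-0.15  0.03  1.89]
```

Call:
carry_out(rows="0.5 -0.15 0 0 0;0.5 0 0 0.9 0;0.5 0 0 0.9 0;0.5 0 0 0.2 0;0.5 0 0 0 0;0.5 0 0 0 0")

```text
clock: 4.42
eef_pos: [569.9, -46.7, 152.5]
tcp_rot: [3.14, 0.0, 1.652]
contact_force: [-0.1, -0.0, 0.2]
opening: 0.502
```

```bash
python3 - <<'E'
from h import *
delta([-35,-52,140])
im=r.grab_frame("wrist");cv2.imwrite("pics/w2.png",im)
im=r.grab_frame("side");cv2.imwrite("pics/s2.png",cv2.resize(im[110:265,180:335],None,fx=3.8,fy=3.8,interpolation=cv2.INTER_CUBIC))
E
```

```text
t 4.425 tcp [569.9 -46.7 152.5] case [-35.  -53.  152.5] rpy deg [1.7989e+02 2.0000e-02 9.4650e+01] F [-0.1 -0.   0.2] op 0.502
turn units -0.0001920925551210928 shift units [0.03 0.   0.42]
```

View pics/w2.png

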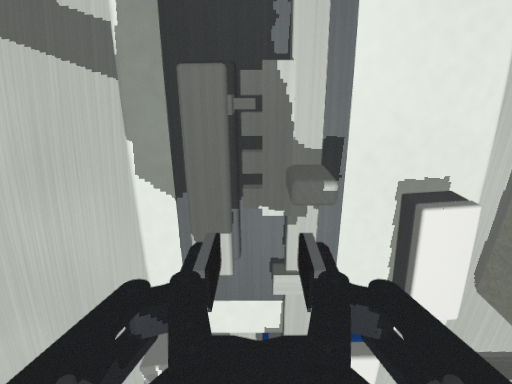

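View pics/s2.png

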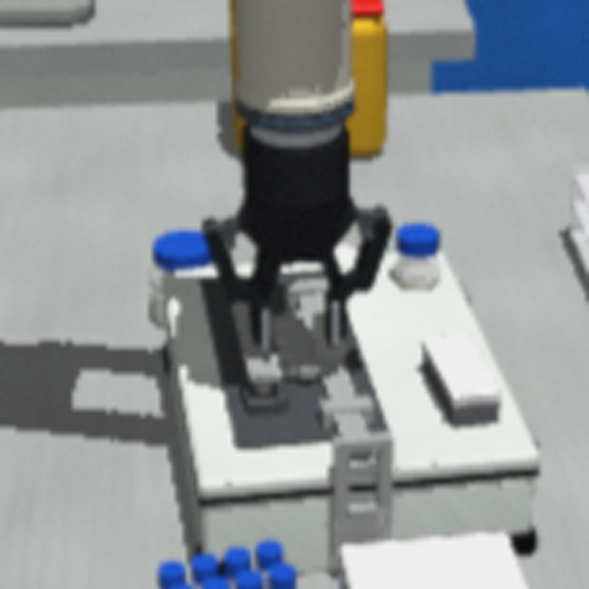

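The wrist view shows the left tip over the bar (columns 190-220, row 240). The right tip is in line with the tab and behind it (300-330, row 240; tab near edge at row 204).

Call:
carry_out(rows="0.5 0 0 0.1 0;0.5 0 0 0.1 0;0.5 0 0 0.1 0;0.5 0 0 0.1 0;0.5 0 0 0 0;0.5 0 0 0 0")

```text
clock: 5.28
eef_pos: [569.1, -46.7, 139.4]
tcp_rot: [3.142, -0.0, 1.652]
contact_force: [-0.4, -0.9, 3.6]
opening: 0.501
```

Call:
carry_out(rows="0.5 0 0 0.1 0;0.5 0 0 0.07 0;0.5 0 0 0 0;0.5 0 0 0 0")

```text
clock: 5.78
eef_pos: [569.1, -46.7, 134.2]
tcp_rot: [3.142, 0.0, 1.652]
contact_force: [-1.0, 1.0, 4.6]
opening: 0.499
```

Call:
carry_out(rows="0.5 0 0 0.07 0;0.5 0 0 0 0;0.5 0 0 0 0")

```text
clock: 6.15
eef_pos: [569.3, -46.7, 133.6]
tcp_rot: [3.141, 0.0, 1.652]
contact_force: [-5.6, 0.5, 20.3]
opening: 0.5
```

Call:
carry_out(rows="0.5 0 0 0.05 0;0.5 0 0 0 0;0.5 0 0 0 0")

```text
clock: 6.52
eef_pos: [569.4, -46.7, 133.2]
tcp_rot: [3.141, 0.0, 1.652]
contact_force: [-8.8, 0.8, 32.4]
opening: 0.501
```

Call:
carry_out(rows="0.5 0 0 -0.1 0;0.5 0.2 0 0 0;0.5 0.15 0 0 0;0.5 0.1 0 0 0;0.5 0 0 0 0")

```text
clock: 7.15
eef_pos: [568.8, -33.7, 134.1]
tcp_rot: [3.14, 0.001, 1.652]
contact_force: [0.5, -3.4, 7.4]
opening: 0.499
```

```bash
python3 - <<'E'
from h import *
delta([-35,4.5,133])
im=r.grab_frame("wrist");cv2.imwrite("pics/w3.png",im)
E
```

```text
t 7.15 tcp [568.8 -33.7 134.1] case [-35.  -40.  134.1] rpy deg [1.799e+02 7.000e-02 9.468e+01] F [ 0.5 -3.4  7.4] op 0.499
turn units 0.0032180707447420076 shift units [1.48 0.   0.04]
```

View pics/w3.png

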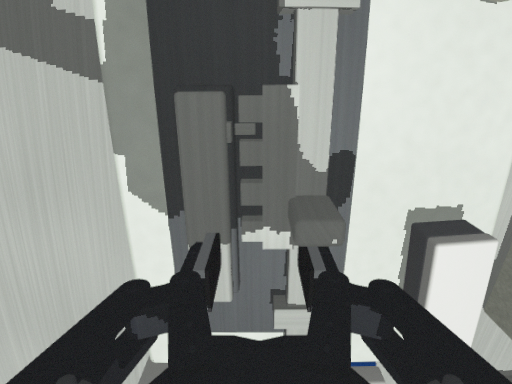

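The right tip is now up against the tab's near edge (row 244), and the bar is held at its stop with about 7 N. I'll start pushing.

Call:
carry_out(rows="0.5 0.12 0 0 0;0.5 0.12 0 0 0;0.5 0.12 0 0 0;0.5 0 0 0 0")

```text
clock: 7.7
eef_pos: [568.0, -23.4, 134.1]
tcp_rot: [3.14, 0.002, 1.653]
contact_force: [0.0, -5.8, 6.7]
opening: 0.498
```

Call:
carry_out(rows="0.5 0.15 0 0.02 0;0.5 0.15 0 0 0;0.5 0.15 0 0 0;0.5 0.15 0 0 0;0.5 0.15 0 0 0;0.5 0 0 0 0")

```text
clock: 8.45
eef_pos: [566.4, -1.4, 134.1]
tcp_rot: [3.139, 0.003, 1.653]
contact_force: [-0.6, -8.4, 12.2]
opening: 0.501
```

Call:
carry_out(rows="0.5 0.12 0 0 0;0.5 0.12 0 0 0;0.5 0.12 0 0 0;0.5 0 0 0 0")

```text
clock: 8.95
eef_pos: [565.5, 9.4, 134.0]
tcp_rot: [3.139, 0.003, 1.653]
contact_force: [-0.3, -8.4, 12.0]
opening: 0.502
```

Call:
carry_out(rows="0.5 0.08 0 0 0;0.5 0.06 0 0 0;0.5 0 0 0 0")

```text
clock: 9.32
eef_pos: [565.2, 13.0, 134.0]
tcp_rot: [3.139, 0.003, 1.653]
contact_force: [-1.2, -12.2, 12.5]
opening: 0.499
```

```bash
python3 - <<'E'
from h import *
delta([-35,4.5,133])
im=r.grab_frame("wrist");cv2.imwrite("pics/w4.png",im)
E
```

```text
t 9.325 tcp [565.2  13.  134. ] case [-34.9   6.9 134. ] rpy deg [179.87   0.19  94.69] F [ -1.2 -12.2  12.5] op 0.499
turn units 0.0053813115806438105 shift units [-0.08 -0.    0.03]
```

View pics/w4.png

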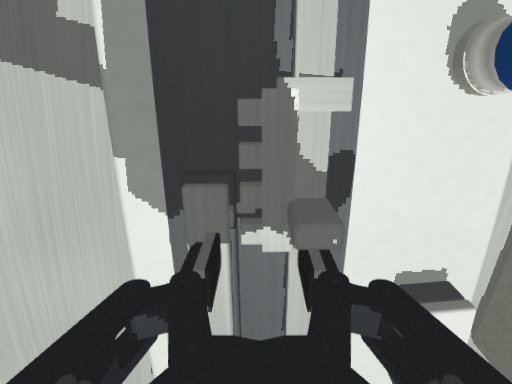

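Call:
carry_out(rows="0.5 0.08 0 0 0;0.5 0 0 0 0;0.5 0 0 0 0")

```text
clock: 9.75
eef_pos: [565.2, 13.3, 134.1]
tcp_rot: [3.139, 0.006, 1.653]
contact_force: [-0.2, -24.9, 12.0]
opening: 0.5
```

The bolt is on its stop: the force rose to 25 N with almost no movement. I'll ease the push, then lift.

Call:
carry_out(rows="0.5 -0.1 0 0 0;0.5 0 0 -0.15 0;0.5 0 0 -0.2 0;0.5 0 0 -0.2 0;0.5 0 0 0 0")

```text
clock: 10.38
eef_pos: [563.5, 13.0, 148.9]
tcp_rot: [-3.14, 0.002, 1.652]
contact_force: [-1.8, -8.8, 0.8]
opening: 0.5
```

Call:
carry_out(rows="0.5 -0.2 0 0 0;0.5 0 0 -0.8 0;0.5 0 0 -1 0;0.5 -1 0 -1 0;0.5 -1 0 -1 0;0.5 -1 0 0 0;0.5 -1 0 0 0;0.5 0 0 0 0;0.5 0 0 0 0")

```text
clock: 11.5
eef_pos: [574.2, -110.9, 263.1]
tcp_rot: [-3.141, -0.001, 1.651]
contact_force: [0.5, -0.1, -0.1]
opening: 0.502
```

```bash
python3 - <<'E'
from h import *
delta([-35,4.5,133])
c=cam("wrist")
for k,p in dict(barUp=[-63,-20,124],barA=[-75,40,124],barB=[-51,40,124],barAd=[-75,40,114],barBd=[-51,40,114],tabopen=[-7,22.5,137],tabA=[-19,15.5,137],tabB=[5,29.5,137]).items(): print(k,proj("wrist",O+MC@np.array(p),c).round(1))
for n in("wrist","top","side"):
    im=r.grab_frame(n);cv2.imwrite(f"pics/{n}5.png",im)
    if n=="top": cv2.imwrite("pics/top5c.png",cv2.resize(im[105:250,180:350],None,fx=4.5,fy=4.1,interpolation=cv2.INTER_CUBIC))
    if n=="side": cv2.imwrite("pics/side5c.png",cv2.resize(im[160:265,210:335],None,fx=5.6,fy=5.6,interpolation=cv2.INTER_CUBIC))
E
```

```text
t 11.5 tcp [ 574.2 -110.9  263.1] case [ -36.  -117.3  263.1] rpy deg [-1.7997e+02 -4.0000e-02  9.4620e+01] F [ 0.5 -0.1 -0.1] op 0.502
turn units -0.004072609899768764 shift units [4.06 0.03 4.34]
barUp [225.9  70.5]
barA [208.5  -9.3]
barB [238.9  -9.7]
barAd [210.5  -5.4]
barBd [239.8  -5.7]
tabopen [296.2  10.5]
tabA [280.2  20.4]
tabB [312.4   0.5]
```

View pics/wrist5.png

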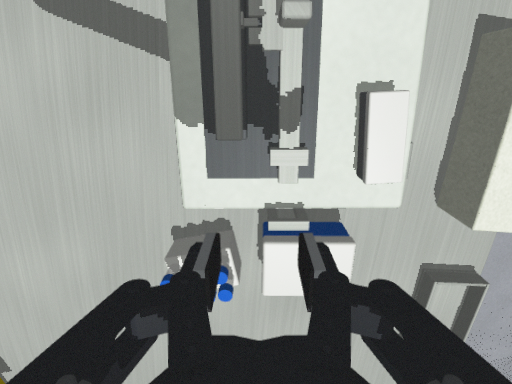

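View pics/side5c.png

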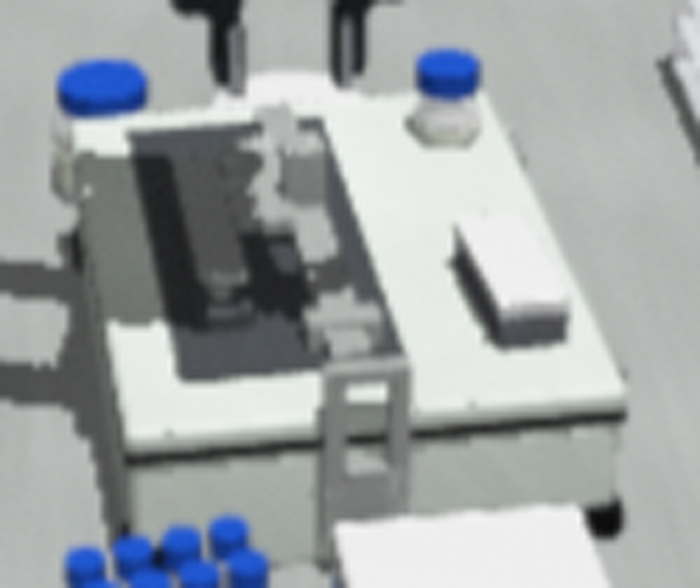

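View pics/top5c.png

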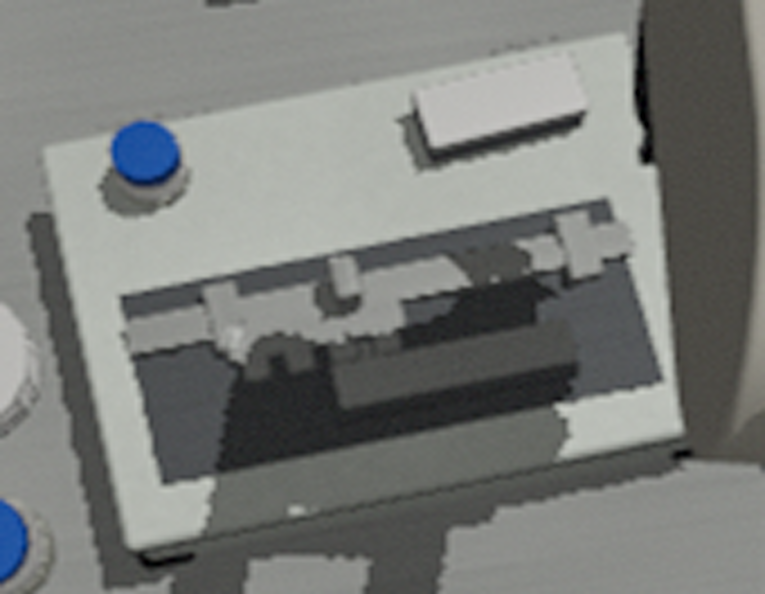

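```bash
python3 - <<'E'
from h import *
f=lambda u,v:(u/4.5+180-.5,v/4.1+105-.5)
a=case(onz("top",f(433,258),137));b=case(onz("top",f(345,276),137));print(a,b,b-a)
a=cv2.imread("pics/side0.png")[180:225,235:275];b=cv2.imread("pics/side5.png")[180:225,235:275]
b=cv2.convertScaleAbs(b,alpha=1.7)
cv2.imwrite("pics/cmp.png",cv2.resize(np.hstack([a,b]),None,fx=9,fy=9,interpolation=cv2.INTER_NEAREST))
s=cam("side")
for z in(124,119,114):
  for p in([-75,-80,z],[-51,-80,z],[-51,40,z]): print(z,(proj("side",O+MC@np.array(p),s)-[235,180])*9)
E
```

```text
[ -6.08284615 -20.77172803 137.        ] [ -6.3605997   23.67419622 137.        ] [-0.27775354 44.44592425  0.        ]
124 [ 88.4060065  262.81791754]
124 [166.31419413 256.44890115]
124 [117.71060784  71.90579112]
119 [ 88.788829   276.84816394]
119 [166.55604302 270.46404997]
119 [118.0162017   85.22024649]
114 [ 89.17027906 290.82787361]
114 [166.79702112 284.42881339]
114 [118.32077981  98.49032423]
```

View pics/cmp.png

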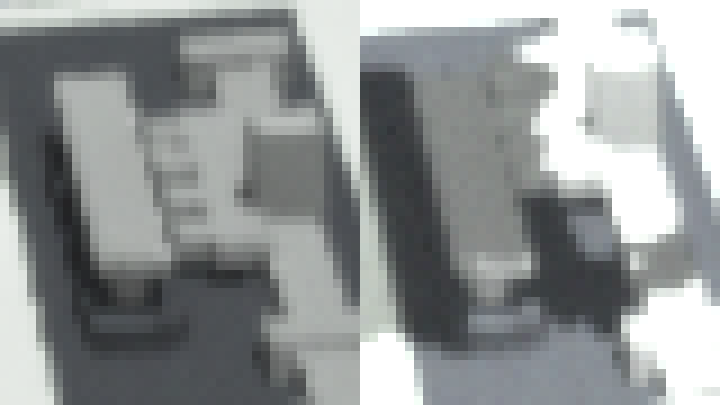

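The side view shows the catch bar's end at the same row before and after (about 265 in both halves), so it is fully up. The tab has moved 44.4 mm and the bystanders look unmoved.

```bash
python3 -c "
from rig import r
s=r.sense();print(s['clock'],s['contact_force']);print(r.sign_off())"
```

```text
11.65 [-0.10016782  0.18704736 -0.27731549]
the job is handed in; nothing more can be done
None
```

The case is unlocked and the job was handed in at 11.65 s, with the arm clear and touching nothing. One fingertip held the catch bar down on its stop. The other pushed the tab until the bolt reached its own stop, where the force rose to 25 N with almost no movement. I then eased the push and lifted straight up so the catch could spring back.

- **Bolt:** the top view measures 44.4 mm of tab travel. The stated full travel is 45 mm, which is within the calibration error.
- **Keeper:** the side view shows the bolt out of it.
- **Catch:** in the side and top views the bar is at the same height as before the job, so it is fully up.
- **Bystanders:** the jar and slide box on the lid look unmoved in before and after pictures. I did not measure the bystanders on the bench.
- **Forces:** the largest reading I saw was a brief press of about 34 N on the catch bar. I eased this to about 7–12 N before pushing.

No checks failed or disagreed.

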